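# Release the transport lock of a plate washer and draw out its carrier

## Task

The plate carrier of the washer is held by a captive lock screw. Pull the screw's knob up against its spring until its thread can catch, then turn it anticlockwise (seen from above) up the thread until it comes to its stop, without forcing the screw, and let go: it must stay up by itself. Then draw the carrier out towards the washer's front as far as it goes by its upright tab, never dragging it hard against the lock pin, and leave the things standing around it where they are.

Things in the scene. Friction and masses are not known exactly. Their poses are not given: they have to be found in the camera images.
- washer: bench-top plate washer, fixed: black base 300 x 375 x 55 mm high, white housing (to 175 mm) on its left half (y over 25 mm in its frame), open carrier bay on its right. Origin on the bench under the base; x points from front to back, y left, z up. The front (-x) faces roughly to the robot, turned up to 12 degrees
- lock_knob (a point): centre of the lock screw's knurled aluminium knob: upright cylinder, 32 mm diameter, 28 mm high, on a thin stem; axis vertical. At the start its underside is 16 mm above the bushing. It can only move up and turn (endlessly) about its axis; this point rises with it. Pulling it up takes 6 to 10 N for the spring alone (lightly damped), turning it under 0.15 N m
- lock_lift (a joint): how far the lock screw is pulled up, m: 0 = down, its pin 12 mm deep in the carrier, held down by a spring (6 N, rising 0.15 N per mm). Pulled up outside a mouth it meets the flat underside of the thread after 4 to 12 mm (unseen, differs from washer to washer): a firm stop. In a mouth it goes about 8 mm higher, to a second firm stop. Let go at the thread's end it rests 15 to 24 mm up
- lock_screw (a joint): turn of the lock screw, rad, anticlockwise from above positive (-0.2 to 0.2 at the start). The nearest mouth begins 3 to 78 degrees anticlockwise of the start (unseen) and is 25 degrees wide. Held up in it and turned on, the screw enters the thread: it rises 5 mm over 49 degrees, then runs level for 10 degrees to a firm end stop, 65 to 95 degrees after the mouth. There it has 1.4 mm axial play
- lock_bushing (a point): centre of the top of the fixed dark steel bushing under the knob (42 mm diameter, 36 mm high, top 115 mm above the bench), which hides a right-hand thread with three starts (mouths 120 degrees apart). In the thread the screw stays when let go; outside it drops back. Over 25 N on the thread, or about 0.35 N m against a stop, damages it; a few N and 0.15 N m are enough
- carrier_tab (a point): grasp point of the carrier's upright aluminium pull tab at its front: 10 mm thick along the washer's x, 28 mm wide along its y, reaching from 35 mm below (where its foot shelf begins) to 18 mm above this point, which is 100 mm above the bench. 27 mm behind the tab's middle begins a clear 96-well microplate, fixed in the carrier, its top 24 mm below this point
- carrier (a joint): how far the carrier is drawn out towards the washer's front (its -x), in m: 0 = in, 0.040 = fully out at its stop. Slides with 1 to 2 N of friction; with the lock pin down it has only 2 mm of play
- reagent: a glass jar with an orange cap, 68 mm diameter, 100 mm high, standing on the bench beside the washer; origin at the centre of its underside
- tip_box: a blue pipette tip box with a clear lid, 122 x 87 x 63 mm, on the bench; origin at the centre of its underside
- beaker: an empty glass beaker, 66 mm diameter, 85 mm high, on the bench; origin at the centre of its underside
Mind the look-alikes: they are no part of the job. What is shaped like the beaker but black, purple or red is not meant.

How it is judged:
By the outcome, as a careful person would: the job done as asked, in the order asked, and still so for the second after the job is handed in, with the robot touching nothing.
It also fails if it takes over 72 s, if anything falls off the work surface, if the arm or the gripper's body presses on something with over 40 N, if the wrist force passes 120 N, or if a joint passes its speed limit or range.

## Robot

A 6-joint arm with a two-finger parallel gripper is mounted at the origin on the work surface. World frame = base frame: x ahead of the robot, y to its left, z up, the work surface at z = 0. Lengths are in m, angles in degrees, forces in N, time in s.
With the tool pointing down it reaches from about 0.3 to 0.75 m from the base axis. Payload 8.5 kg.
Tool frame: the origin (TCP) lies on the centre line of the jaws, within the pads' length; the fingertips stand 11 mm ahead of it and the grasp point (between the pads) lies 8 mm behind it; x points along the fingers, y is the direction in which the jaws open and shut, and the axes are right-handed (so a half turn about x gives the same grasp; the last joint's range is limited). The gripper opens to 85 mm and grips with 20 to 120 N. Pads are 22 mm wide; open, the fingers measure 114 mm over their backs; the gripper's body (76 mm by 85 mm) begins 54 mm behind the grasp point. The pads swing forward as they close: fully open they stand 13 mm farther back than shut.
Start: joints at [-78.799, 21.807, 74.336, -0, 83.858, -12.336], TCP at [0.22, -0.504, 0.242] pointing down, gripper open.
Joint ranges: [-178.18, 178.18], [-50.72, 133.34], [12.68, 142.11], [-81.47, 261.47], [9.98, 163.14], [-165.26, 165.26]. Speed limits (degrees/s): [136.94, 136.94, 180, 180, 180, 180].

## Interface

Orientations are given as a 3x3 rotation matrix whose columns are the frame's x, y, z axes.
In Python, from rig import env gives the robot as it stands.
- The arm moves only by the tool carry_out, never from a script. Its argument "motion" is a list that holds one entry, the list of rows, each a list of 7 numbers: the shift along the tool's x, y, z in cm, then the turn, a rotation vector about the tool's x, y, z in rad, then the finger opening in cm, from 0 to 8.54. A call has 1 to 5 rows; each row is the pose to reach, as a shift and turn from the pose commanded when the call began, along the tool's axes at that moment; what a row does not reach only later rows make up. A row lasts 1/12 s, in which the tool goes at most 41.7 mm and 7.16 degrees, less where a joint would pass 70% of its speed; a pose out of reach is approached as far as the arm can. A call with a gripper value outside its range is refused whole. The fingers move at their own pace and stop on an object; "grip_force" is the grip in N (left out, the last holds). Time passes only in rows, so rows that repeat a pose let the fingers close. It gives the time, the measured TCP pose, the force and the opening at its end, in the units of the state.
- env.observe(): the state, without advancing time (a new reading comes with each control period).
- env.get_image(name): name is "scene" or "top" or "wrist"; returns a dict with "image" (400x640x3 uint8, red, green, blue), "fov_y" (degrees; the focal length in pixels is half the picture's height over the tangent of half this angle, whatever the lens; pixels are square), "cx", "cy" (the principal point, pixels), "R" (3x3) and "t" (3): a world point X has camera coordinates R X + t. Camera axes: x right, y down, z forward; pixel columns grow to the right and rows downward; lengths in m; the calibration is good to about 2 mm. The wrist camera is an equidistant fisheye: a pixel r from the principal point sees the ray r / f radians off the axis. A picture is of the moment at which its call begins. There is no depth.
- env.close_job(): hands the job in, once; it reports no verdict.
The state is a dict: "time_s": time; "q": joint angles; "qvel": joint speeds; "joint_efforts": joint torques, N m; "position": TCP position; "tool_rot": TCP orientation; "ft_force": force on the tool from outside, world axes, zero at the start; "wrist_torque": the same for the moment, N m; "grip_width": finger opening in m.
Only numpy, scipy, OpenCV 4.12 (cv2) and the standard library are available. Lean on these libraries where they do the work, as an engineer would, in place of code of your own. Each camera call takes 0.05 s, during which the arm holds its last target. There are 200 camera calls.

## Working session

There is one attempt and no reset: what is moved stays moved. The work goes in short steps, Python scripts to look and compute and a tool call to move; the robot and the scene stay as the last step left them, time stands still between calls to the robot, and variables do not carry over. Pictures are saved under pics/ and viewed, on a budget of 10 in all, crops included, one or two more only if the job needs it, and the job is handed in when it is done.

Besides the shell and the picture viewer there is one more tool, called as a command line: name --argument value ..., lists and objects as JSON in quotes. carry_out: Moves the arm, as the interface text tells. Its arguments: {"type":"object","properties":{"motion":{"type":"array","items":{"type":"array","items":{"type":"array","items":{"type":"number"}}}},"grip_force":{"type":"number"}},"required":["motion"]}

```bash
mkdir -p pics; ls
cat > h.py <<'E'
import numpy as np, cv2
from rig import env
def cam(n,save=None):
    d=env.get_image(n)
    if save: cv2.imwrite('pics/'+save,cv2.cvtColor(d['image'],cv2.COLOR_RGB2BGR))
    return d
def f(d): return 200/np.tan(np.radians(d['fov_y'])/2)
def ray(d,u,v,fish=False):
    p=np.array([u-d['cx'],v-d['cy']])/f(d)
    if fish:
        r=np.linalg.norm(p); c=np.r_[p/r*np.sin(r),np.cos(r)] if r>0 else np.array([0,0,1.])
    else: c=np.r_[p,1]
    R=np.array(d['R']);t=np.array(d['t'])
    w=R.T@c; return -R.T@t,w/np.linalg.norm(w)
def atz(d,u,v,z,fish=False):
    o,w=ray(d,u,v,fish); return o+w*(z-o[2])/w[2]
def proj(d,X,fish=False):
    c=np.array(d['R'])@np.array(X)+np.array(d['t'])
    if fish:
        n=np.linalg.norm(c[:2]); th=np.arctan2(n,c[2]); p=c[:2]/n*th
    else: p=c[:2]/c[2]
    return p*f(d)+[d['cx'],d['cy']]
E
python3 - <<'E'
from h import *
a=cam('top','top1.png');b=cam('scene','scene1.png')
for d in(a,b):
    R=np.array(d['R']);print(d['fov_y'],d['cx'],d['cy'],-R.T@np.array(d['t']))
    print(R)
print(env.observe())
E
```

```text
pics
47.136693620661305 315.9727419968399 206.38019124607553 [0.39941319 0.02591386 1.33765907]
[[-0.02832821 -0.99950414  0.01374712]
 [-0.99518519  0.02690954 -0.09424607]
 [ 0.09382941 -0.01635075 -0.99545401]]
48.064415006321425 313.741849620112 202.69096518157247 [ 0.87465969 -0.67446474  0.97526931]
[[ 0.87035511  0.4924201  -0.00210528]
 [ 0.36103204 -0.64102178 -0.6773086 ]
 [-0.3348699   0.58873893 -0.73569602]]
{'time_s': 0.1, 'q': array([-7.87977618e+01,  2.18376935e+01,  7.43776206e+01,  9.93202540e-04,
        8.38584840e+01, -1.23380621e+01]), 'qvel': array([-0.04690872, -0.11405086, -0.1955422 , -0.03931811, -0.08431381,
       -0.0349291 ]), 'joint_efforts': array([ 3.10669282e-03, -4.49221265e+01, -2.31655598e+01, -2.01083822e-04,
        3.69722082e-03,  1.18664161e-05]), 'position': array([ 0.21960138, -0.50399877,  0.24178465]), 'tool_rot': array([[-2.33320133e-04,  3.99392150e-01, -9.16780157e-01],
       [ 1.26682760e-03, -9.16779328e-01, -3.99392111e-01],
       [-9.99999170e-01, -1.25458863e-03, -2.92057924e-04]]), 'ft_force': array([0.13312076, 0.11053662, 0.42129111]), 'wrist_torque': array([-0.00799419,  0.01246742,  0.04066415]), 'grip_width': 0.0855760222551994}
```

View pics/top1.png

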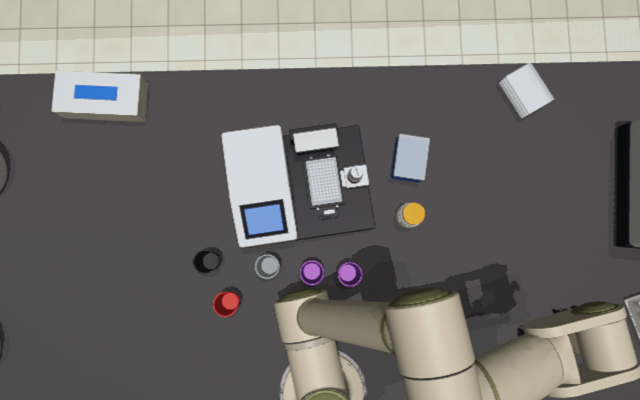

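View pics/scene1.png

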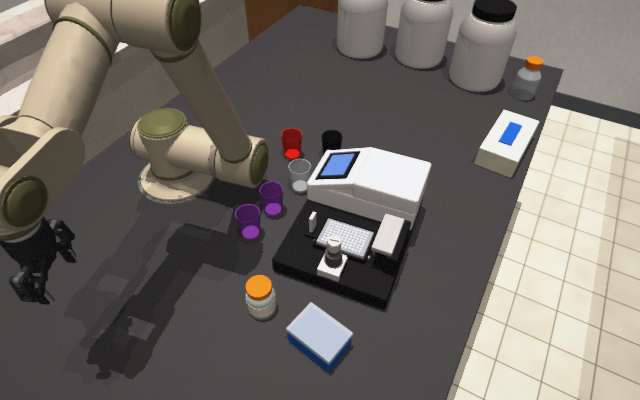

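Top view: washer with knob at about (355,174), tab at about (329,212), jar (412,214), tip box (411,157), purple decoys (312,272) and (349,274), clear beaker (267,266). I'll enlarge both views.

Run:
```python
import cv2,numpy as np
a=cv2.imread('pics/top1.png')[115:255,280:440]; b=cv2.imread('pics/scene1.png')[200:300,265:425]
a=cv2.resize(a,None,fx=4,fy=4,interpolation=cv2.INTER_CUBIC)
b=cv2.resize(b,None,fx=5,fy=5,interpolation=cv2.INTER_CUBIC)
cv2.imwrite('pics/c1.png',a);cv2.imwrite('pics/c2.png',b)
```

```text
(no output)
```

View pics/c1.png

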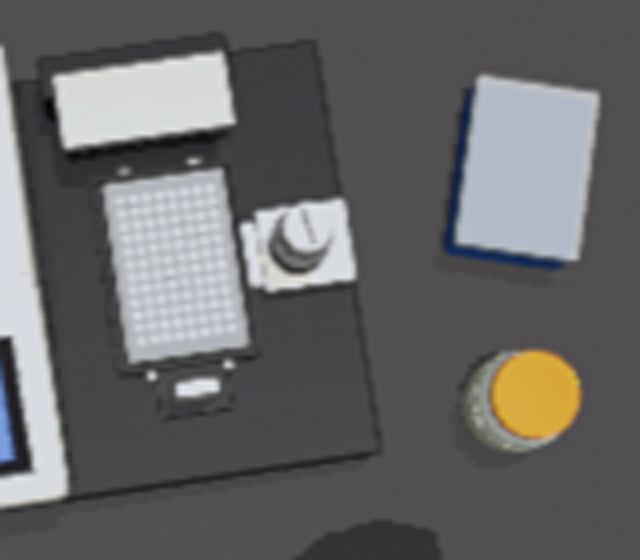

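View pics/c2.png

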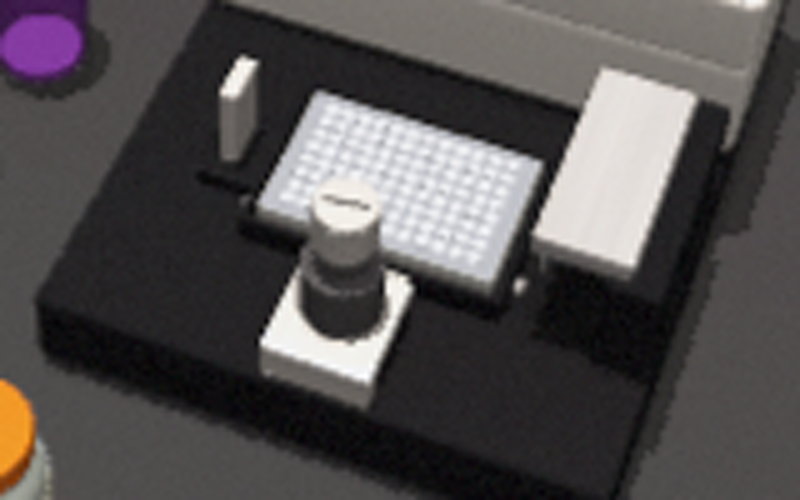

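Run:
```python
from h import *
a=cam('top');b=cam('scene')
T=lambda x,y:(280+(x+.5)/4-.5,115+(y+.5)/4-.5)
S=lambda x,y:(265+(x+.5)/5-.5,200+(y+.5)/5-.5)
for n,t,s,z in(('knobtop',(305,225),(347,197),.159),('tabtop',(198,387),(239,76),.118)):
    print(n,atz(a,*T(*t),z),atz(b,*S(*s),z))
for p,q in(((318,42),(378,450)),((75,495),(378,450))):
    P=atz(a,*T(*p),.055);Q=atz(a,*T(*q),.055);print(P,Q,np.degrees(np.arctan2(*(P-Q)[[1,0]])))
print('jar top',atz(a,*T(536,394),.1),'tipbox',[atz(a,*T(*p),.063)[:2] for p in((482,76),(598,92),(578,260),(455,245))])
```

```text
knobtop [ 0.60056202 -0.09998775  0.159     ] [ 0.5996858  -0.09723911  0.159     ]
tabtop [ 0.50003214 -0.02885646  0.118     ] [ 0.50203447 -0.02642063  0.118     ]
[ 0.75049038 -0.12524995  0.055     ] [ 0.45751532 -0.15647703  0.055     ] 6.083967651472323
[0.43199534 0.05648038 0.055     ] [ 0.45751532 -0.15647703  0.055     ] 96.83351345402194
jar top [ 0.49050867 -0.25905201  0.1       ] tipbox [array([ 0.72076623, -0.24007624]), array([ 0.70712903, -0.32218875]), array([ 0.58701625, -0.30182401]), array([ 0.5999554, -0.2154708])]
```

Both cameras agree: knob at (0.600,-0.0985), tab at (0.501,-0.0275), washer yaw about 6.4°. Next is a planner helper, then I set out for a spot above the knob with the wrist wound so the full turn fits.

```bash
cat >> h.py <<'E'
from scipy.spatial.transform import Rotation as Ro
def Rd(yaw):  # tool down, tool y at yaw (deg)
    a=np.radians(yaw); y=np.array([np.cos(a),np.sin(a),0]); x=np.array([0,0,-1.]); return np.c_[x,y,np.cross(x,y)]
def plan(p,yaw,n=1,p0=None,y0=None):
    """n equal calls from the current (or given) pose: shift cm + rotvec, tool axes"""
    o=env.observe(); p0=np.array(o['position'] if p0 is None else p0); r=np.array(o['tool_rot'])
    y0=np.degrees(np.arctan2(r[1,1],r[0,1])) if y0 is None else y0
    d=(np.array(p)-p0)/n; dy=((yaw-y0+180)%360-180)/n
    for i in range(n):
        R=Rd(y0+i*dy); print(np.round(100*R.T@d,2),'turn x',round(-np.radians(dy),3))
E
python3 - <<'E'
from h import *
plan([.600,-.0985,.235],-109,4,[.22,-.504,.242],-66.46)
E
```

```text
[  0.18  -5.5  -12.76] turn x 0.186
[  0.18  -7.76 -11.52] turn x 0.186
[ 0.18 -9.75 -9.89] turn x 0.186
[  0.18 -11.41  -7.92] turn x 0.186
```

carry_out --motion '[[[0.04,-1.1,-2.55,0.037,0,0,8.5],[0.07,-2.2,-5.1,0.074,0,0,8.5],[0.11,-3.3,-7.66,0.11,0,0,8.5],[0.14,-4.4,-10.2,0.149,0,0,8.5],[0.18,-5.5,-12.76,0.186,0,0,8.5]]]'

```text
time_s: 0.62
position: [0.3153, -0.4017, 0.2404]
tool_rot: [[-0.0, 0.221, -0.975], [0.0, -0.975, -0.221], [-1.0, -0.0, 0.0]]
ft_force: [0.7, 0.3, 0.1]
grip_width: 0.0852
```

carry_out --motion '[[[0.04,-1.55,-2.3,0.037,0,0,8.5],[0.07,-3.1,-4.6,0.074,0,0,8.5],[0.11,-4.66,-6.9,0.11,0,0,8.5],[0.14,-6.2,-9.2,0.149,0,0,8.5],[0.18,-7.76,-11.52,0.186,0,0,8.5]]]'

```text
time_s: 1.03
position: [0.4104, -0.3004, 0.2387]
tool_rot: [[-0.0, 0.037, -0.999], [0.0, -0.999, -0.037], [-1.0, -0.0, 0.0]]
ft_force: [0.8, -0.4, -0.2]
grip_width: 0.085
```

carry_out --motion '[[[0.04,-1.95,-1.98,0.037,0,0,8.5],[0.07,-3.9,-3.96,0.074,0,0,8.5],[0.11,-5.85,-5.93,0.11,0,0,8.5],[0.14,-7.8,-7.9,0.149,0,0,8.5],[0.18,-9.75,-9.89,0.186,0,0,8.5]]]'

```text
time_s: 1.45
position: [0.5055, -0.199, 0.2368]
tool_rot: [[-0.0, -0.148, -0.989], [0.0, -0.989, 0.148], [-1.0, -0.0, 0.0]]
ft_force: [0.2, 0.4, -0.4]
grip_width: 0.0851
```

carry_out --motion '[[[0.04,-2.28,-1.58,0.037,0,0,8.5],[0.07,-4.56,-3.17,0.074,0,0,8.5],[0.11,-6.85,-4.75,0.11,0,0,8.5],[0.14,-9.13,-6.3,0.149,0,0,8.5],[0.18,-11.41,-7.92,0.186,0,0,8.5]]]'

```text
time_s: 1.87
position: [0.6005, -0.0978, 0.2349]
tool_rot: [[-0.0, -0.329, -0.944], [0.0, -0.944, 0.329], [-1.0, 0.0, 0.0]]
ft_force: [-0.8, 0.1, -0.1]
grip_width: 0.0849
```

Run:
```python
from h import *
np.set_printoptions(precision=4,suppress=True)
d=cam('wrist','w1.png'); o=env.observe(); print(o['time_s'],o['q'],o['position'],o['tool_rot'],o['ft_force'])
print(proj(d,[.6,-.0985,.159],True),proj(d,[.501,-.0275,.118],True),d['fov_y'],d['cx'],d['cy'])
```

```text
1.9167 [-20.0538  28.2363  64.9501   0.1095  86.8142  89.0969] [ 0.6028 -0.0945  0.2344] [[ 0.0006 -0.3282 -0.9446]
 [ 0.0018 -0.9446  0.3282]
 [-1.     -0.0019 -0.    ]] [-1.1273  3.8613 -1.5222]
[319.3531 213.0928] [284.8933 306.2835] 65.70646984690485 319.028779638981 195.95817669557715
```

View pics/w1.png

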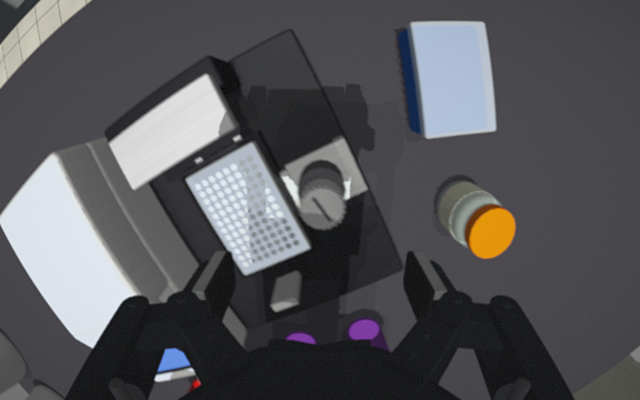

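The wrist view shows the knob top at about (322,209) (slot visible) and the tab top at about (287,281). I'll recheck by rays.

Run:
```python
from h import *
np.set_printoptions(precision=4,suppress=True)
d=cam('wrist','w2.png'); o=env.observe(); print(o['time_s'],o['position'],o['ft_force'],o['wrist_torque'])
print(proj(d,[.6,-.0985,.159],True),proj(d,[.501,-.0275,.118],True))
im=cv2.imread('pics/w2.png')[140:330,230:400]
cv2.imwrite('pics/w2c.png',cv2.resize(im,None,fx=4,fy=3.15 and 4,interpolation=cv2.INTER_CUBIC)[:600])
```

```text
1.9667 [ 0.6014 -0.0962  0.2344] [-0.1042 -0.0155 -1.0234] [0.0352 0.0186 0.0072]
[325.0142 214.8152] [288.9197 307.5306]
```

View pics/w2c.png

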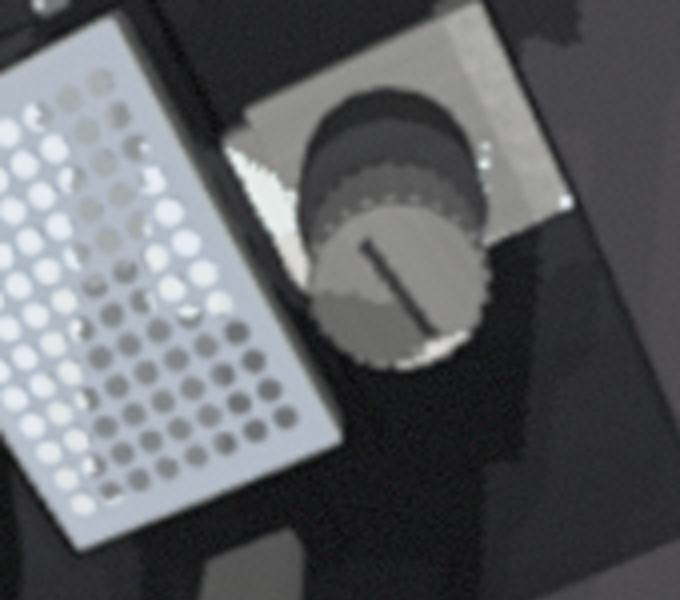

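Run:
```python
from h import *
np.set_printoptions(precision=4,suppress=True)
d=cam('wrist'); o=env.observe(); print(o['position'],o['ft_force'],o['q'])
R=np.array(d['R']);print('cam',-R.T@np.array(d['t']))
print(atz(d,329.7,211.4,.159,True), proj(d,[.6,-.0985,.159],True))
plan([.599,-.0995,.139],-109,1)
```

```text
[ 0.6004 -0.0976  0.2344] [ 0.6402  0.1659 -0.1876] [-20.3715  28.0746  65.2325  -0.0005  86.7441  88.5682]
cam [ 0.6765 -0.1226  0.3657]
[ 0.6    -0.1043  0.159 ] [321.9482 213.8824]
[9.54 0.22 0.07] turn x 0.001
```

Run:
```python
from h import *
np.set_printoptions(precision=4,suppress=True)
d=cam('wrist','w3.png');g=cv2.imread('pics/w3.png');w=cv2.imread('pics/w2.png')
t=w[186:237,305:355]; r=cv2.matchTemplate(g[150:280,260:390],t,cv2.TM_CCOEFF_NORMED); _,m,_,l=cv2.minMaxLoc(r)
u,v=329.7+260+l[0]-305,211.4+150+l[1]-186; print(m,u,v,atz(d,u,v,.159,True),proj(d,[.6,-.0985,.159],True),env.observe()['position'])
```

```text
0.9212459921836853 324.70000000000005 209.39999999999998 [ 0.6015 -0.1029  0.159 ] [319.5085 213.1589] [ 0.5998 -0.0986  0.2346]
```

Run:
```python
from h import *
plan([.601,-.101,.139],-109,1,[.6,-.0985,.235],-109)
```

```text
[ 9.6   0.2  -0.18] turn x -0.0
```

carry_out --motion '[[[2,0.2,-0.18,0,0,0,8.5],[4,0.2,-0.18,0,0,0,8.5],[6.5,0.2,-0.18,0,0,0,8.5],[8.5,0.2,-0.18,0,0,0,7],[9.6,0.2,-0.18,0,0,0,6]]]'

```text
time_s: 2.48
position: [0.5993, -0.1023, 0.1368]
tool_rot: [[-0.003, -0.328, -0.945], [0.001, -0.945, 0.328], [-1.0, 0.0, 0.004]]
ft_force: [0.4, -0.2, -0.1]
grip_width: 0.0634
```

carry_out --motion '[[[0,0,0,0,0,0,5],[0,0,0,0,0,0,4.2],[0,0,0,0,0,0,4.2],[0,0,0,0,0,0,4.0],[0,0,0,0,0,0,3.8]]]' --grip_force 25

```text
time_s: 2.9
position: [0.6011, -0.1017, 0.1402]
tool_rot: [[0.002, -0.327, -0.945], [-0.001, -0.945, 0.327], [-1.0, 0.0, -0.002]]
ft_force: [-0.3, 0.1, 0.2]
grip_width: 0.038
```

Run:
```python
from h import *
np.set_printoptions(precision=4,suppress=True)
d=cam('wrist','w4.png'); o=env.observe(); print(o['time_s'],o['position'],o['ft_force'],o['wrist_torque'],o['grip_width'])
```

```text
2.95 [ 0.601  -0.1016  0.14  ] [-0.4164  1.0511  0.0493] [0.0414 0.0041 0.015 ] 0.03750641806091136
```

View pics/w4.png

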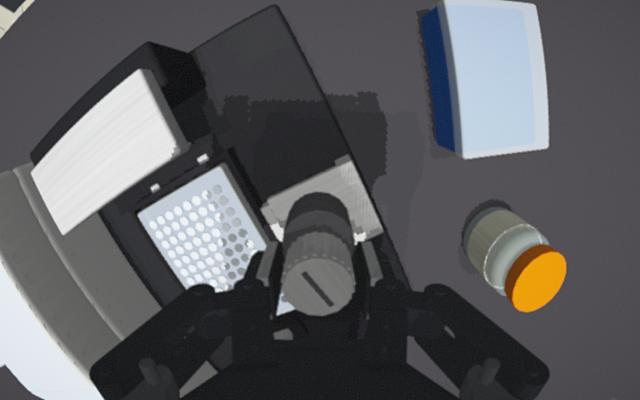

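The knob (about (319,288)) sits centred between the pads. Closing.

carry_out --motion '[[[0,0,0,0,0,0,3.2],[0,0,0,0,0,0,2.8],[0,0,0,0,0,0,2.4],[0,0,0,0,0,0,2],[0,0,0,0,0,0,2]]]' --grip_force 25

```text
time_s: 3.37
position: [0.6011, -0.1013, 0.1398]
tool_rot: [[0.001, -0.327, -0.945], [-0.0, -0.945, 0.327], [-1.0, -0.0, -0.001]]
ft_force: [-0.2, 2.0, 5.6]
grip_width: 0.0312
```

```bash
cat > o.py <<'E'
from h import *
np.set_printoptions(precision=4,suppress=True)
o=env.observe();r=np.array(o['tool_rot']); print(o['time_s'],o['position'],'F',o['ft_force'],'T',o['wrist_torque'],o['grip_width'],'yaw',np.degrees(np.arctan2(r[1,1],r[0,1])),'q',o['q'],'eff6',o['joint_efforts'][5])
E
python3 o.py
```

```text
3.3667 [ 0.6011 -0.1013  0.1398] F [-0.2288  1.9556  5.56  ] T [ 0.4182 -0.0705 -0.0291] 0.031245618846437957 yaw -109.08118921215174 q [-20.6885  32.6051  73.5035   0.0225  73.8269  88.3865] eff6 -0.012491779052652419
```

carry_out --motion '[[[-0.08,0,0,0,0,0,2],[-0.16,0,0,0,0,0,2],[-0.24,0,0,0,0,0,2],[-0.32,0,0,0,0,0,2],[-0.4,0,0,0,0,0,2]]]'

```text
time_s: 3.78
position: [0.6008, -0.1013, 0.1424]
tool_rot: [[-0.001, -0.327, -0.945], [0.001, -0.945, 0.327], [-1.0, -0.0, 0.001]]
ft_force: [4.4, 1.6, -7.4]
grip_width: 0.0312
```

carry_out --motion '[[[0,0,0,0,0,0,2],[0,0,0,0,0,0,2]]]'

```text
time_s: 3.95
position: [0.6008, -0.1013, 0.1429]
tool_rot: [[-0.0, -0.327, -0.945], [0.0, -0.945, 0.327], [-1.0, -0.0, 0.0]]
ft_force: [3.9, 2.3, -6.8]
grip_width: 0.0306
```

```bash
python3 o.py
```

```text
3.95 [ 0.6008 -0.1013  0.1429] F [ 3.9063  2.3249 -6.7713] T [ 0.452  -0.7327 -0.0001] 0.030632306793187257 yaw -109.08759735159377 q [-20.6987  32.4342  73.2556   0.0168  74.3366  88.3844] eff6 -0.00232223050261382
```

carry_out --motion '[[[-0.06,0,0,0,0,0,2],[-0.12,0,0,0,0,0,2],[-0.18,0,0,0,0,0,2],[-0.2,0,0,0,0,0,2],[-0.2,0,0,0,0,0,2]]]'

```text
time_s: 4.37
position: [0.6008, -0.1013, 0.145]
tool_rot: [[-0.0, -0.327, -0.945], [0.0, -0.945, 0.327], [-1.0, -0.0, 0.0]]
ft_force: [3.7, 3.3, -8.4]
grip_width: 0.0314
```

carry_out --motion '[[[-0.06,0,0,0,0,0,2],[-0.12,0,0,0,0,0,2],[-0.15,0,0,0,0,0,2],[-0.15,0,0,0,0,0,2],[-0.15,0,0,0,0,0,2]]]'

```text
time_s: 4.78
position: [0.6007, -0.1013, 0.1455]
tool_rot: [[-0.001, -0.327, -0.945], [0.001, -0.945, 0.327], [-1.0, -0.0, 0.002]]
ft_force: [6.3, 2.8, -14.4]
grip_width: 0.0311
```

Stop reached at about 5.7 mm (14 N total, including about 7 N of spring). Now turning anticlockwise, feeling for the mouth.

carry_out --motion '[[[0,0,0,-0.04,0,0,2],[0,0,0,-0.08,0,0,2],[0,0,0,-0.12,0,0,2],[0,0,0,-0.16,0,0,2],[0,0,0,-0.2,0,0,2]]]'

```text
time_s: 5.2
position: [0.6007, -0.1013, 0.1455]
tool_rot: [[-0.001, -0.131, -0.991], [0.001, -0.991, 0.131], [-1.0, -0.001, 0.001]]
ft_force: [6.9, 2.7, -16.2]
grip_width: 0.0313
```

carry_out --motion '[[[0,0,0,-0.04,0,0,2],[0,0,0,-0.08,0,0,2],[0,0,0,-0.12,0,0,2],[0,0,0,-0.16,0,0,2],[0,0,0,-0.18,0,0,2]]]'

```text
time_s: 5.62
position: [0.6008, -0.1012, 0.1455]
tool_rot: [[-0.001, 0.049, -0.999], [0.001, -0.999, -0.049], [-1.0, -0.001, 0.001]]
ft_force: [6.3, 2.8, -15.7]
grip_width: 0.031
```

```bash
python3 o.py
```

```text
5.6167 [ 0.6008 -0.1012  0.1455] F [  6.3241   2.8459 -15.6745] T [ 0.4463 -1.2026 -0.0819] 0.031022126447778978 yaw -87.20317991727798 q [-20.695   32.2987  73.0308   0.0331  74.7389  66.4995] eff6 -0.03521817619912326
```

carry_out --motion '[[[0,0,0,-0.04,0,0,2],[0,0,0,-0.08,0,0,2],[0,0,0,-0.12,0,0,2],[0,0,0,-0.16,0,0,2],[0,0,0,-0.2,0,0,2]]]'

```text
time_s: 6.03
position: [0.6007, -0.1012, 0.1457]
tool_rot: [[-0.001, 0.246, -0.969], [0.001, -0.969, -0.246], [-1.0, -0.001, 0.001]]
ft_force: [6.3, 4.3, -12.5]
grip_width: 0.0314
```

carry_out --motion '[[[0,0,0,-0.04,0,0,2],[0,0,0,-0.08,0,0,2],[0,0,0,-0.12,0,0,2],[0,0,0,-0.16,0,0,2],[0,0,0,-0.18,0,0,2]]]'

```text
time_s: 6.45
position: [0.6008, -0.1011, 0.1465]
tool_rot: [[-0.0, 0.416, -0.909], [0.001, -0.909, -0.416], [-1.0, -0.001, 0.0]]
ft_force: [4.1, 4.0, -7.7]
grip_width: 0.0316
```

```bash
cat >> o.py <<'E'
d=cam('wrist','k%d.png'%int(o['time_s']*100))
E
python3 o.py
```

```text
6.45 [ 0.6008 -0.1011  0.1465] F [ 4.0814  3.9902 -7.7482] T [ 0.6639 -0.697  -0.0386] 0.03159899620052923 yaw -65.42347612578426 q [-20.6882  32.2251  72.9914   0.0293  74.8142  44.7276] eff6 0.013826153590343893
```

Force dropped to spring level and z rose, so this is the mouth. Pulling up to the second stop.

carry_out --motion '[[[-0.12,0,0,0,0,0,2],[-0.24,0,0,0,0,0,2],[-0.36,0,0,0,0,0,2],[-0.48,0,0,0,0,0,2],[-0.5,0,0,0,0,0,2]]]'

```text
time_s: 6.92
position: [0.6007, -0.1012, 0.1516]
tool_rot: [[-0.0, 0.414, -0.91], [0.001, -0.91, -0.414], [-1.0, -0.001, 0.0]]
ft_force: [4.3, 3.8, -7.9]
grip_width: 0.031
```

carry_out --motion '[[[-0.06,0,0,0,0,0,2],[-0.12,0,0,0,0,0,2],[-0.18,0,0,0,0,0,2],[-0.2,0,0,0,0,0,2],[-0.2,0,0,0,0,0,2]]]'

```text
time_s: 7.33
position: [0.6007, -0.1011, 0.1529]
tool_rot: [[-0.001, 0.414, -0.91], [0.001, -0.91, -0.414], [-1.0, -0.001, 0.001]]
ft_force: [5.4, 4.4, -11.7]
grip_width: 0.0307
```

```bash
python3 o.py
```

```text
7.3333 [ 0.6007 -0.1011  0.1529] F [  5.4331   4.4001 -11.7318] T [ 0.5568 -0.9391  0.0663] 0.03070660321571048 yaw -65.53359497190382 q [-20.6875  31.8748  72.4805   0.0265  75.7124  44.8395] eff6 0.031507256207987666
```

carry_out --motion '[[[0,0,0,-0.04,0,0,2],[0,0,0,-0.08,0,0,2],[0,0,0,-0.12,0,0,2],[0,0,0,-0.16,0,0,2],[0,0,0,-0.2,0,0,2]]]'

```text
time_s: 7.8
position: [0.6007, -0.1011, 0.1529]
tool_rot: [[-0.001, 0.588, -0.809], [0.001, -0.809, -0.588], [-1.0, -0.001, 0.0]]
ft_force: [5.7, 3.7, -12.0]
grip_width: 0.0309
```

carry_out --motion '[[[0,0,0,-0.03,0,0,2],[0,0,0,-0.06,0,0,2],[0,0,0,-0.09,0,0,2],[0,0,0,-0.12,0,0,2]]]'

```text
time_s: 8.13
position: [0.6007, -0.101, 0.1529]
tool_rot: [[-0.001, 0.68, -0.733], [0.001, -0.733, -0.68], [-1.0, -0.001, 0.0]]
ft_force: [6.2, 4.3, -10.9]
grip_width: 0.0311
```

```bash
python3 o.py
```

```text
8.1333 [ 0.6007 -0.101   0.1529] F [  6.2312   4.3391 -10.8584] T [ 0.6373 -0.8962 -0.0388] 0.031057569006482596 yaw -47.12091726991093 q [-20.6856  31.8768  72.4801   0.0353  75.7139  26.4266] eff6 0.42318983003497124
```

carry_out --motion '[[[0,0,0,-0.04,0,0,2],[-0.02,0,0,-0.08,0,0,2],[-0.04,0,0,-0.12,0,0,2],[-0.06,0,0,-0.16,0,0,2],[-0.08,0,0,-0.2,0,0,2]]]'

```text
time_s: 8.6
position: [0.6006, -0.1009, 0.1533]
tool_rot: [[-0.002, 0.813, -0.583], [0.001, -0.583, -0.813], [-1.0, -0.002, -0.0]]
ft_force: [5.0, 2.8, -15.2]
grip_width: 0.0312
```

```bash
python3 o.py
```

```text
8.6 [ 0.6006 -0.1009  0.1533] F [  5.0234   2.7637 -15.1718] T [ 0.464  -1.0273 -0.0583] 0.03124627114856488 yaw -35.62749159474919 q [-20.6808  31.8621  72.4482   0.0416  75.7997  14.9364] eff6 0.5813726037740707
```

carry_out --motion '[[[0,0,0,-0.04,0,0,2],[0,0,0,-0.08,0,0,2],[-0.02,0,0,-0.12,0,0,2],[-0.05,0,0,-0.16,0,0,2],[-0.07,0,0,-0.2,0,0,2]]]'

```text
time_s: 9.07
position: [0.6004, -0.101, 0.1539]
tool_rot: [[-0.002, 0.912, -0.409], [0.001, -0.409, -0.912], [-1.0, -0.002, -0.0]]
ft_force: [5.7, 5.6, -14.6]
grip_width: 0.0312
```

```bash
python3 o.py
```

```text
9.0667 [ 0.6004 -0.101   0.1539] F [  5.69     5.6372 -14.5809] T [ 0.6005 -1.0755 -0.095 ] 0.03121634537055426 yaw -24.1710054236335 q [-20.6866  31.8256  72.401    0.0335  75.904    3.4763] eff6 0.625238511711359
```

```bash
ls pics
python3 - <<'E'
import cv2,glob,numpy as np
L=['pics/w4.png']+sorted(glob.glob('pics/k*.png'),key=lambda s:int(s[6:-4]))
cv2.imwrite('pics/cmp.png',np.hstack([cv2.resize(cv2.imread(p)[230:330,270:370],None,fx=1.3,fy=1.3) for p in L]))
E
```

```text
c1.png
c2.png
k645.png
k733.png
k813.png
k860.png
k906.png
scene1.png
top1.png
w1.png
w2.png
w2c.png
w3.png
w4.png
```

View pics/cmp.png

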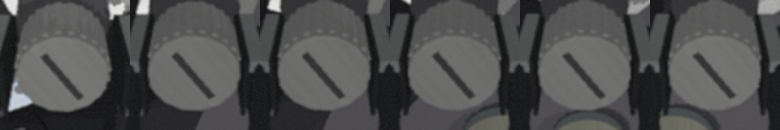

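The slot keeps its angle and place between the pads in all frames, so there is no slip. Continuing up the thread.

carry_out --motion '[[[0,0,0,-0.04,0,0,2],[-0.02,0,0,-0.08,0,0,2],[-0.04,0,0,-0.12,0,0,2],[-0.06,0,0,-0.16,0,0,2],[-0.08,0,0,-0.2,0,0,2]]]'

```text
time_s: 9.53
position: [0.6004, -0.1009, 0.1549]
tool_rot: [[-0.002, 0.975, -0.22], [0.001, -0.22, -0.975], [-1.0, -0.002, -0.001]]
ft_force: [4.4, 3.4, -12.3]
grip_width: 0.031
```

```bash
python3 o.py
```

```text
9.5333 [ 0.6004 -0.1009  0.1549] F [  4.4365   3.3758 -12.2726] T [ 0.6178 -1.0324 -0.0254] 0.03098015913691722 yaw -12.710849748619315 q [-20.685   31.765   72.331    0.0386  76.0256  -7.9834] eff6 0.61673853546381
```

carry_out --motion '[[[-0.02,0,0,-0.04,0,0,2],[-0.05,0,0,-0.08,0,0,2],[-0.07,0,0,-0.12,0,0,2],[-0.09,0,0,-0.16,0,0,2],[-0.11,0,0,-0.2,0,0,2]]]'

```text
time_s: 10.0
position: [0.6004, -0.1009, 0.156]
tool_rot: [[-0.002, 1.0, -0.022], [0.001, -0.022, -1.0], [-1.0, -0.002, -0.001]]
ft_force: [4.1, 4.2, -12.5]
grip_width: 0.0315
```

```bash
python3 o.py
```

```text
10.0 [ 0.6004 -0.1009  0.156 ] F [  4.0548   4.1706 -12.5073] T [ 0.6435 -0.98   -0.0268] 0.03153929122542684 yaw -1.2499570703706877 q [-20.6825  31.7044  72.2444   0.0401  76.1797 -19.442 ] eff6 0.6096476688981056
```

carry_out --motion '[[[-0.02,0,0,-0.04,0,0,2],[-0.05,0,0,-0.08,0,0,2],[-0.07,0,0,-0.12,0,0,2],[-0.09,0,0,-0.16,0,0,2],[-0.11,0,0,-0.2,0,0,2]]]'

```text
time_s: 10.47
position: [0.6003, -0.1009, 0.1572]
tool_rot: [[-0.002, 0.984, 0.177], [0.002, 0.177, -0.984], [-1.0, -0.002, -0.002]]
ft_force: [4.1, 5.2, -11.6]
grip_width: 0.0311
```

```bash
python3 o.py
```

```text
10.4667 [ 0.6003 -0.1009  0.1572] F [  4.1372   5.2366 -11.6109] T [ 0.7645 -0.9034 -0.0021] 0.03109403720431788 yaw 10.204089869472131 q [-20.6864  31.6391  72.1592   0.0436  76.3379 -30.9008] eff6 0.608515553176403
```

carry_out --motion '[[[-0.02,0,0,-0.03,0,0,2],[-0.04,0,0,-0.06,0,0,2],[-0.05,0,0,-0.09,0,0,2],[-0.06,0,0,-0.12,0,0,2]]]'

```text
time_s: 10.85
position: [0.6003, -0.1009, 0.1578]
tool_rot: [[-0.002, 0.956, 0.293], [0.001, 0.293, -0.956], [-1.0, -0.001, -0.002]]
ft_force: [3.1, 4.3, -12.0]
grip_width: 0.0312
```

```bash
python3 o.py
```

```text
10.85 [ 0.6003 -0.1009  0.1578] F [  3.0824   4.3024 -12.0279] T [ 0.7822 -0.8252 -0.0503] 0.031185858638744086 yaw 17.050589978317173 q [-20.6859  31.6047  72.1104   0.0413  76.4208 -37.7461] eff6 0.4385529365390539
```

carry_out --motion '[[[0,0,0,-0.03,0,0,2],[0,0,0,-0.06,0,0,2],[0,0,0,-0.08,0,0,2]]]'

```text
time_s: 11.15
position: [0.6003, -0.1009, 0.1579]
tool_rot: [[-0.002, 0.93, 0.369], [0.001, 0.369, -0.93], [-1.0, -0.001, -0.002]]
ft_force: [3.9, 3.4, -12.1]
grip_width: 0.0313
```

```bash
python3 o.py
```

```text
11.15 [ 0.6003 -0.1009  0.1579] F [  3.9484   3.4133 -12.0547] T [ 0.7334 -0.7216 -0.0024] 0.031326792883771944 yaw 21.63202286223479 q [-20.6885  31.5995  72.1109   0.0396  76.4295 -42.3298] eff6 0.1659709308296442
```

Level now. Small steps to the end stop.

carry_out --motion '[[[0,0,0,-0.02,0,0,2],[0,0,0,-0.04,0,0,2],[0,0,0,-0.06,0,0,2]]]'

```text
time_s: 11.45
position: [0.6003, -0.1009, 0.1579]
tool_rot: [[-0.002, 0.906, 0.423], [0.001, 0.423, -0.906], [-1.0, -0.001, -0.002]]
ft_force: [3.7, 4.0, -10.9]
grip_width: 0.031
```

```bash
python3 o.py
```

```text
11.45 [ 0.6003 -0.1009  0.1579] F [  3.7475   3.9655 -10.9487] T [ 0.8178 -0.6582 -0.0251] 0.031006548124104878 yaw 25.043790508867126 q [-20.6868  31.6002  72.1091   0.0392  76.43   -45.7398] eff6 0.28245563618838787
```

carry_out --motion '[[[0,0,0,-0.02,0,0,2],[0,0,0,-0.035,0,0,2],[0,0,0,-0.035,0,0,2]]]'

```text
time_s: 11.75
position: [0.6003, -0.1009, 0.1579]
tool_rot: [[-0.002, 0.891, 0.455], [0.001, 0.455, -0.891], [-1.0, -0.001, -0.002]]
ft_force: [2.8, 5.0, -11.8]
grip_width: 0.0307
```

```bash
python3 o.py
```

```text
11.75 [ 0.6003 -0.1009  0.1579] F [  2.8092   4.964  -11.7522] T [ 0.88   -0.6276 -0.0038] 0.0307086832126304 yaw 27.04433222160503 q [-20.6873  31.5991  72.1098   0.035   76.4336 -47.7398] eff6 -0.16194209922105074
```

carry_out --motion '[[[0,0,0,-0.02,0,0,2],[0,0,0,-0.035,0,0,2],[0,0,0,-0.035,0,0,2]]]'

```text
time_s: 12.05
position: [0.6003, -0.1008, 0.1579]
tool_rot: [[-0.002, 0.874, 0.486], [0.002, 0.486, -0.874], [-1.0, -0.001, -0.003]]
ft_force: [2.8, 4.7, -11.4]
grip_width: 0.0311
```

```bash
python3 o.py
```

```text
12.05 [ 0.6003 -0.1008  0.1579] F [  2.7599   4.6873 -11.4146] T [ 0.8444 -0.6573 -0.0129] 0.031077328856396715 yaw 29.049123719394448 q [-20.6808  31.5965  72.1109   0.0494  76.4397 -49.7415] eff6 -0.20215391647070646
```

carry_out --motion '[[[0,0,0,-0.02,0,0,2],[0,0,0,-0.035,0,0,2],[0,0,0,-0.035,0,0,2]]]'

```text
time_s: 12.35
position: [0.6003, -0.1007, 0.1579]
tool_rot: [[-0.002, 0.857, 0.516], [0.002, 0.516, -0.857], [-1.0, -0.001, -0.003]]
ft_force: [3.4, 5.2, -11.7]
grip_width: 0.0312
```

```bash
python3 o.py
```

```text
12.35 [ 0.6003 -0.1007  0.1579] F [  3.4413   5.2102 -11.6757] T [ 0.9123 -0.7402 -0.0807] 0.031243642684588496 yaw 31.0476737497555 q [-20.676   31.5969  72.1116   0.0608  76.4397 -51.738 ] eff6 -0.27839865535497665
```

carry_out --motion '[[[0,0,0,-0.01,0,0,2],[0,0,0,-0.02,0,0,2],[0,0,0,-0.02,0,0,2]]]'

```text
time_s: 12.65
position: [0.6003, -0.1005, 0.1579]
tool_rot: [[-0.002, 0.846, 0.533], [0.002, 0.533, -0.846], [-1.0, -0.001, -0.003]]
ft_force: [3.5, 6.4, -11.0]
grip_width: 0.0315
```

```bash
python3 o.py
python3 - <<'E'
from h import *
import glob
# slot angle in each wrist frame
for p in sorted(glob.glob('pics/k*.png'),key=lambda s:int(s[6:-4])):
    g=cv2.imread(p,0)[262:302,298:342].astype(float); m=g<cv2.GaussianBlur(g,(0,0),6)-10
    yy,xx=np.nonzero(m&(np.hypot(*(np.indices(g.shape)-np.array([20,21])[:,None,None]))<17)); 
    w,v=np.linalg.eigh(np.cov(xx,yy)); print(p,len(xx),round(np.degrees(np.arctan2(v[1,1],v[0,1]))%180,1),xx.mean()+298,yy.mean()+262)
E
```

```text
12.65 [ 0.6003 -0.1005  0.1579] F [  3.5169   6.4067 -11.0195] T [ 0.9694 -0.6896 -0.1506] 0.0315416115547387 yaw 32.17634664578894 q [-20.6672  31.5963  72.1135   0.0742  76.4429 -52.861 ] eff6 -0.27480706572532654
pics/k645.png 180 49.5 315.51666666666665 284.7611111111111
pics/k733.png 180 49.6 315.6333333333333 284.75555555555553
pics/k813.png 181 49.5 315.6850828729282 284.4585635359116
pics/k860.png 182 49.7 315.77472527472526 284.35164835164835
pics/k906.png 182 49.9 315.96153846153845 284.14835164835165
pics/k953.png 182 49.7 315.9725274725275 284.25274725274727
pics/k1000.png 180 49.9 316.0111111111111 284.2944444444444
pics/k1046.png 182 49.7 315.9725274725275 284.25274725274727
pics/k1085.png 181 49.4 315.8011049723757 284.17127071823205
pics/k1115.png 182 49.4 315.7802197802198 284.1703296703297
pics/k1145.png 183 49.4 315.75409836065575 284.1639344262295
pics/k1175.png 181 49.3 315.8232044198895 284.292817679558
pics/k1205.png 182 49.5 315.7197802197802 284.38461538461536
pics/k1235.png 183 49.5 315.44262295081967 284.60655737704917
pics/k1265.png 180 49.7 315.30555555555554 284.8
```

Torque -0.15 N m is building while z stays level, so it's at the end stop. Relax, let go, back up.

carry_out --motion '[[[0.05,0,0,0.01,0,0,2],[0.1,0,0,0.015,0,0,2],[0.1,0,0,0.015,0,0,3.5],[0.1,0,0,0.015,0,0,5],[0.1,0,0,0.015,0,0,6]]]'

```text
time_s: 13.12
position: [0.6009, -0.1021, 0.1586]
tool_rot: [[0.001, 0.855, 0.519], [-0.001, 0.519, -0.855], [-1.0, 0.0, 0.002]]
ft_force: [-0.4, 0.2, 0.0]
grip_width: 0.058
```

carry_out --motion '[[[0,0,0,0,0,0,6],[0,0,0,0,0,0,6],[0,0,0,0,0,0,6],[0,0,0,0,0,0,6]]]'

```text
time_s: 13.45
position: [0.6008, -0.1016, 0.1578]
tool_rot: [[0.0, 0.855, 0.519], [-0.0, 0.519, -0.855], [-1.0, -0.0, 0.0]]
ft_force: [0.7, 0.7, 0.5]
grip_width: 0.0599
```

```bash
python3 o.py; ls -t pics|head -1
```

```text
13.45 [ 0.6008 -0.1016  0.1578] F [0.6728 0.6663 0.4665] T [-0.0118 -0.0236 -0.0012] 0.059882199167825945 yaw 31.279049498329066 q [-20.7134  31.6074  72.1036  -0.0091  76.2822 -51.9903] eff6 -0.0005350722130970098
k1345.png
```

Run:
```python
from h import *
for p in('pics/k1265.png','pics/k1345.png'):
    im=cv2.imread(p)[220:330,260:380]; cv2.imwrite(p.replace('k1','z1'),im)
cv2.imwrite('pics/cmp2.png',cv2.resize(np.hstack([cv2.imread('pics/z1265.png'),cv2.imread('pics/z1345.png')]),None,fx=2,fy=2))
plan([.501,-.030,.208],6.4,2,[.601,-.101,.208],31.3)
```

```text
[ 0.   -2.43 -5.63] turn x 0.217
[ 0.   -3.58 -4.98] turn x 0.217
```

carry_out --motion '[[[-1.5,0,0,0,0,0,6.5],[-3,0,0,0,0,0,7],[-4.5,0,0,0,0,0,7],[-5,0,0,0,0,0,7],[-5,0,0,0,0,0,7]]]'

```text
time_s: 13.92
position: [0.6012, -0.1016, 0.2089]
tool_rot: [[0.002, 0.855, 0.519], [-0.001, 0.519, -0.855], [-1.0, 0.002, 0.002]]
ft_force: [-0.1, 0.6, -1.0]
grip_width: 0.07
```

carry_out --motion '[[[0,-0.5,-1.1,0.043,0,0,7],[0,-1,-2.2,0.086,0,0,7],[0,-1.5,-3.4,0.13,0,0,7],[0,-2,-4.5,0.174,0,0,7],[0,-2.43,-5.63,0.217,0,0,7]]]'

```text
time_s: 14.33
position: [0.5499, -0.0656, 0.2065]
tool_rot: [[-0.002, 0.947, 0.321], [0.001, 0.321, -0.947], [-1.0, -0.002, -0.001]]
ft_force: [1.2, -0.7, 0.4]
grip_width: 0.0699
```

carry_out --motion '[[[0,-0.7,-1,0.043,0,0,7],[0,-1.4,-2,0.086,0,0,6.5],[0,-2.1,-3,0.13,0,0,6],[0,-2.9,-4,0.174,0,0,5.5],[0,-3.58,-4.98,0.217,0,0,5]]]'

```text
time_s: 14.75
position: [0.4998, -0.03, 0.2067]
tool_rot: [[-0.002, 0.994, 0.11], [0.0, 0.11, -0.994], [-1.0, -0.002, -0.001]]
ft_force: [0.1, 0.1, 1.2]
grip_width: 0.0498
```

carry_out --motion '[[[0,0,0,0,0,0,4.5],[0,0,0,0,0,0,4],[0,0,0,0,0,0,4],[0,0,0,0,0,0,4],[0,0,0,0,0,0,4]]]'

```text
time_s: 15.17
position: [0.5012, -0.0308, 0.2074]
tool_rot: [[-0.0, 0.994, 0.112], [0.0, 0.112, -0.994], [-1.0, -0.0, -0.0]]
ft_force: [-0.1, -0.6, 0.2]
grip_width: 0.0401
```

Run:
```python
from h import *
np.set_printoptions(precision=4,suppress=True)
d=cam('wrist','t1.png'); o=env.observe(); print(o['time_s'],o['position'],o['q'])
print(proj(d,[.501,-.0275,.118],True))
cv2.imwrite('pics/t1c.png',cv2.resize(cv2.imread('pics/t1.png')[100:400,120:520],None,fx=2,fy=2,interpolation=cv2.INTER_CUBIC))
```

```text
15.2167 [ 0.5012 -0.0308  0.2075] [-17.0446  18.7543  85.2247  -0.0002  76.0307 -23.4652]
[318.4828 200.0148]
```

View pics/t1c.png

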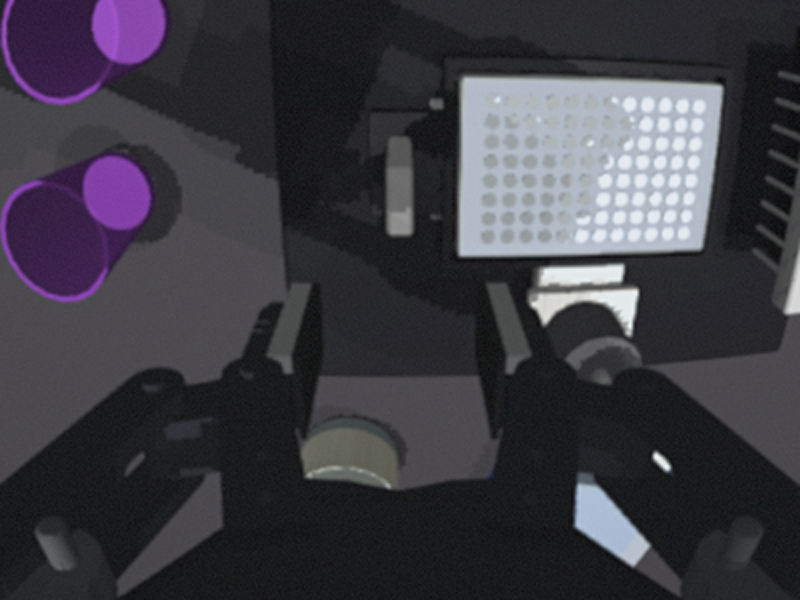

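The tab's top face spans about crop rows 163–235 around (400,199), i.e. pixel (320,199.5), matching the prediction of (318.5,200).

Run:
```python
from h import *
np.set_printoptions(precision=4,suppress=True)
d=cam('wrist','t2.png'); a=cam('scene','s2.png')
print(atz(d,320,199.5,.118,True),env.observe()['position'])
e=6.4; P=atz(d,320,199.5,.118,True)[:2]
# 3 mm to the washer's right (clear of the housing)
q=np.radians(e); P2=P+.003*np.array([np.sin(q),-np.cos(q)]); print(P2)
plan([*P2,.102],e,1)
im=np.hstack([cv2.resize(cv2.imread('pics/t2.png')[170:230,290:350],(400,400),interpolation=cv2.INTER_CUBIC),cv2.resize(cv2.imread('pics/s2.png')[205:285,300:380],(400,400),interpolation=cv2.INTER_CUBIC)])
cv2.imwrite('pics/t2c.png',im)
```

```text
[ 0.502  -0.0269  0.118 ] [ 0.501  -0.0306  0.2076]
[ 0.5024 -0.0299]
[10.56  0.14 -0.06] turn x 0.0
```

View pics/t2c.png

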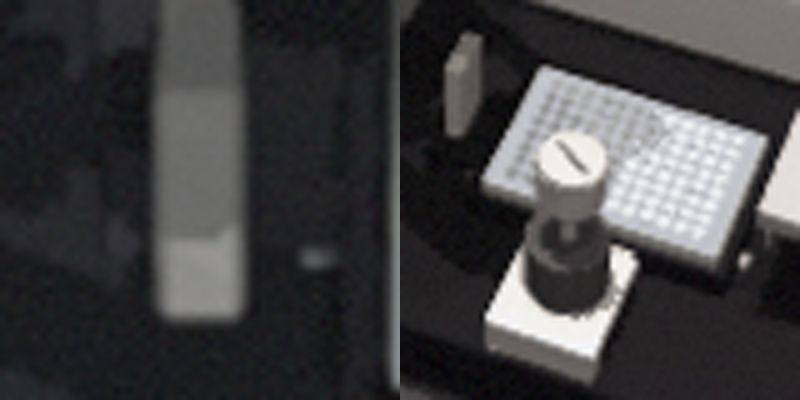

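The screw stands up on its own (stem visible under the raised knob). Tab centre confirmed; descending.

carry_out --motion '[[[2,0.12,0,0,0,0,4],[4,0.12,0,0,0,0,4],[6,0.12,0,0,0,0,4],[7.5,0.12,0,0,0,0,4],[8.5,0.12,0,0,0,0,4]]]'

```text
time_s: 15.73
position: [0.5016, -0.0302, 0.1212]
tool_rot: [[-0.002, 0.994, 0.112], [0.001, 0.112, -0.994], [-1.0, -0.002, -0.001]]
ft_force: [-0.2, -0.0, 0.8]
grip_width: 0.0401
```

carry_out --motion '[[[0.6,0,0,0,0,0,4],[1.2,0,0,0,0,0,4],[1.8,0,0,0,0,0,4],[2.05,0,0,0,0,0,4],[2.05,0,0,0,0,0,4]]]'

```text
time_s: 16.15
position: [0.502, -0.0303, 0.102]
tool_rot: [[-0.0, 0.994, 0.112], [0.0, 0.112, -0.994], [-1.0, -0.0, -0.0]]
ft_force: [-0.1, 0.5, -0.1]
grip_width: 0.0398
```

```bash
python3 o.py
python3 - <<'E'
import cv2,glob
p=max(glob.glob('pics/k*.png'),key=lambda s:int(s.split('/k')[-1][:-4]));print(p)
cv2.imwrite('pics/tt.png',cv2.imread(p))
E
```

```text
16.15 [ 0.502  -0.0303  0.102 ] F [-0.0857  0.5468 -0.1266] T [ 0.002  -0.0392 -0.0155] 0.03978597317754822 yaw 6.41884578488236 q [-16.9643  26.0861  93.7842  -0.0012  60.1561 -23.3825] eff6 -0.000667735639581224
pics/k1614.png
```

View pics/tt.png

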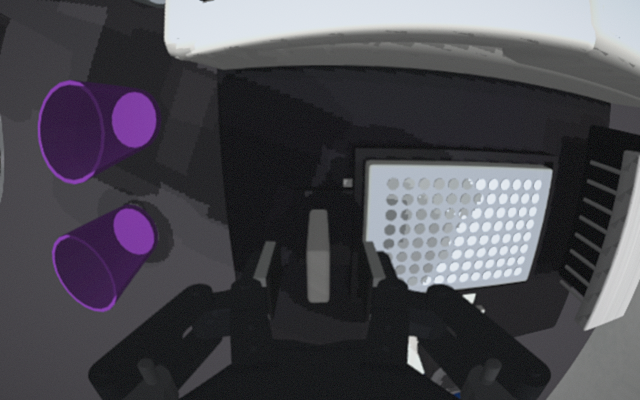

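Tab (about (317,255)) lies between the pads (265 and 373), clear of the plate and housing. Closing gently.

carry_out --motion '[[[0,0,0,0,0,0,3],[0,0,0,0,0,0,2],[0,0,0,0,0,0,1.4],[0,0,0,0,0,0,0.8],[0,0,0,0,0,0,0.4]]]' --grip_force 25

```text
time_s: 16.62
position: [0.5015, -0.0303, 0.1025]
tool_rot: [[-0.001, 0.994, 0.112], [-0.0, 0.112, -0.994], [-1.0, -0.001, 0.0]]
ft_force: [-5.4, -1.7, 5.9]
grip_width: 0.0093
```

carry_out --motion '[[[0,0,0,0,0,0,0.2],[0,0,0,0,0,0,0.2]]]'

```text
time_s: 16.78
position: [0.5016, -0.0303, 0.1025]
tool_rot: [[-0.001, 0.994, 0.112], [-0.0, 0.112, -0.994], [-1.0, -0.001, 0.0]]
ft_force: [-5.6, -1.2, 5.5]
grip_width: 0.0099
```

```bash
python3 o.py
```

```text
16.7833 [ 0.5016 -0.0303  0.1025] F [-5.6124 -1.2036  5.5152] T [-0.1618  0.6922  0.2531] 0.009946965435847995 yaw 6.451834212274525 q [-16.9675  26.0133  93.7912  -0.0421  60.2382 -23.3984] eff6 0.2582353726029396
```

carry_out --motion '[[[0,-0.1,0,0,0,0,0.2],[0,-0.2,0,0,0,0,0.2],[0,-0.3,0,0,0,0,0.2],[0,-0.4,0,0,0,0,0.2],[0,-0.5,0,0,0,0,0.2]]]'

```text
time_s: 17.25
position: [0.4974, -0.0309, 0.1025]
tool_rot: [[0.001, 0.994, 0.112], [-0.0, 0.112, -0.994], [-1.0, 0.001, 0.0]]
ft_force: [1.5, 0.4, 4.9]
grip_width: 0.0099
```

```bash
python3 o.py
```

```text
17.25 [ 0.4974 -0.0309  0.1025] F [1.5478 0.3651 4.9028] T [ 0.166  -0.1534  0.2452] 0.009912102884771632 yaw 6.423547571830525 q [-17.1947  25.6387  94.5172   0.0098  59.7759 -23.6232] eff6 0.2837587147951126
```

It slides at 1.5 N past the 2 mm play, so the pin is clear. Drawing on.

carry_out --motion '[[[0,-0.25,0,0,0,0,0.2],[0,-0.5,0,0,0,0,0.2],[0,-0.75,0,0,0,0,0.2],[0,-1,0,0,0,0,0.2],[0,-1.25,0,0,0,0,0.2]]]'

```text
time_s: 17.72
position: [0.4848, -0.0324, 0.1025]
tool_rot: [[0.001, 0.994, 0.112], [-0.0, 0.112, -0.994], [-1.0, 0.001, 0.0]]
ft_force: [1.9, 0.1, 6.3]
grip_width: 0.0099
```

carry_out --motion '[[[0,-0.25,0,0,0,0,0.2],[0,-0.5,0,0,0,0,0.2],[0,-0.75,0,0,0,0,0.2],[0,-1,0,0,0,0,0.2],[0,-1.25,0,0,0,0,0.2]]]'

```text
time_s: 18.13
position: [0.4724, -0.0339, 0.1025]
tool_rot: [[0.001, 0.994, 0.112], [-0.001, 0.112, -0.994], [-1.0, 0.001, 0.001]]
ft_force: [0.8, -0.0, 5.6]
grip_width: 0.0094
```

carry_out --motion '[[[0,-0.15,0,0,0,0,0.2],[0,-0.3,0,0,0,0,0.2],[0,-0.45,0,0,0,0,0.2],[0,-0.6,0,0,0,0,0.2],[0,-0.7,0,0,0,0,0.2]]]'

```text
time_s: 18.55
position: [0.4654, -0.0347, 0.1025]
tool_rot: [[0.001, 0.994, 0.112], [-0.001, 0.112, -0.994], [-1.0, 0.001, 0.001]]
ft_force: [0.5, -0.6, 5.4]
grip_width: 0.0097
```

```bash
python3 o.py
```

```text
18.55 [ 0.4654 -0.0347  0.1025] F [ 0.5494 -0.5732  5.4057] T [-0.0539 -0.2019  0.2747] 0.009708250099968674 yaw 6.423832697230504 q [-18.8366  23.0931  99.3605  -0.0199  57.4787 -25.2497] eff6 0.28017173521220684
```

carry_out --motion '[[[0,-0.1,0,0,0,0,0.2],[0,-0.2,0,0,0,0,0.2],[0,-0.3,0,0,0,0,0.2],[0,-0.36,0,0,0,0,0.2],[0,-0.4,0,0,0,0,0.2]]]'

```text
time_s: 19.02
position: [0.4618, -0.0352, 0.1025]
tool_rot: [[0.002, 0.994, 0.112], [-0.001, 0.112, -0.994], [-1.0, 0.002, 0.001]]
ft_force: [4.3, 0.5, 3.9]
grip_width: 0.0096
```

```bash
python3 o.py
```

```text
19.0167 [ 0.4618 -0.0352  0.1025] F [4.3183 0.4815 3.8626] T [ 0.0957 -0.614   0.256 ] 0.009567977420531185 yaw 6.4085436527281345 q [-19.0539  22.7878  99.9312  -0.0008  57.177  -25.462 ] eff6 0.2758575975894928
```

carry_out --motion '[[[0,-0.06,0,0,0,0,0.2],[0,-0.12,0,0,0,0,0.2],[0,-0.12,0,0,0,0,0.2]]]'

```text
time_s: 19.32
position: [0.4617, -0.0352, 0.1025]
tool_rot: [[0.004, 0.994, 0.111], [-0.0, 0.111, -0.994], [-1.0, 0.004, 0.001]]
ft_force: [8.3, 3.0, 1.0]
grip_width: 0.0097
```

```bash
python3 o.py
```

```text
19.3167 [ 0.4617 -0.0352  0.1025] F [8.2852 2.996  1.0471] T [ 0.3412 -1.2808  0.2509] 0.009699364868411437 yaw 6.3941820046374165 q [-19.0913  22.734  100.0324   0.0742  56.9987 -25.5257] eff6 0.2575751021504402
```

At the stop (40.1 mm travelled, force rising). Relax, open, lift away.

carry_out --motion '[[[0,0.08,0,0,0,0,0.2],[0,0.08,0,0,0,0,1.5],[0,0.08,0,0,0,0,2.5],[0,0.08,0,0,0,0,3.5],[0,0.08,0,0,0,0,4]]]'

```text
time_s: 19.78
position: [0.4603, -0.0348, 0.1019]
tool_rot: [[-0.001, 0.994, 0.112], [0.0, 0.112, -0.994], [-1.0, -0.001, -0.001]]
ft_force: [-1.1, -0.3, -0.3]
grip_width: 0.0399
```

carry_out --motion '[[[0,0,0,0,0,0,4],[0,0,0,0,0,0,4],[-1.5,0,0,0,0,0,4],[-3.5,0,0,0,0,0,4],[-6,0,0,0,0,0,4]]]'

```text
time_s: 20.2
position: [0.4602, -0.0347, 0.1621]
tool_rot: [[-0.003, 0.994, 0.112], [0.001, 0.112, -0.994], [-1.0, -0.003, -0.001]]
ft_force: [0.6, 0.1, -0.8]
grip_width: 0.0401
```

carry_out --motion '[[[-2,0,0,0,0,0,4],[-4,0,0,0,0,0,4],[-5.5,-1,0,0,0,0,4],[-7,-3,0,0,0,0,4],[-7,-5,0,0,0,0,4]]]'

```text
time_s: 20.62
position: [0.4115, -0.0408, 0.2344]
tool_rot: [[0.004, 0.994, 0.112], [-0.002, 0.112, -0.994], [-1.0, 0.004, 0.002]]
ft_force: [0.5, -0.1, -0.7]
grip_width: 0.0397
```

```bash
python3 o.py
python3 - <<'E'
from h import *
a=cam('top','top9.png');b=cam('scene','scene9.png');w=cam('wrist','w9.png')
A=cv2.imread('pics/top9.png')[110:260,260:440];B=cv2.imread('pics/scene9.png')[170:350,230:430]
cv2.imwrite('pics/fin.png',np.hstack([cv2.resize(A,(396,330)),cv2.resize(B,(400,330))]))
for P in([.4617,-.0315,.118],[.6,-.1,.159+.017]): print(proj(a,P),proj(b,P))
E
```

```text
20.6167 [ 0.4115 -0.0408  0.2344] F [ 0.5208 -0.1292 -0.6564] T [-0.0044  0.0171 -0.0173] 0.03966854323359545 yaw 6.4497263613489775 q [-22.1671   8.3059  94.9455  -0.0029  76.5056 -28.616 ] eff6 0.41866173036396503
[330.56326182 225.68802512] [297.71307557 210.2698398 ]
[356.55234366 169.95677462] [333.78908815 235.26515237]
```

View pics/fin.png

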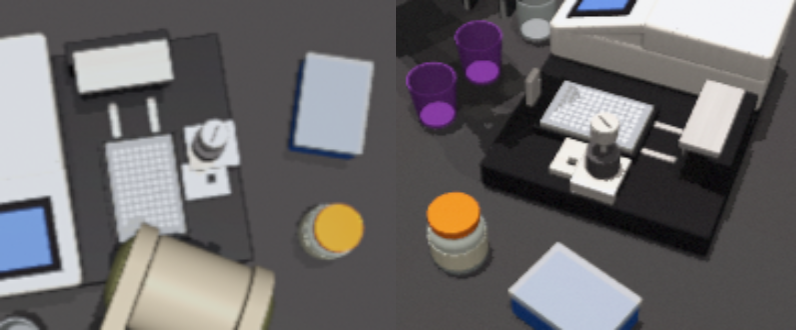

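The carrier is out with its rods and pin hole showing. The knob is still up, and the jar, tip box and cups are unmoved. Handing in.

```bash
python3 -c "
from rig import env
print(env.close_job())"
```

```text
the job is handed in; nothing more can be done
None
```

The lock screw is up at the end of its thread and staying there by itself. The carrier is fully out, and the job was handed in at about 21 s of the 72 s allowed.

- **Lock screw:** I pulled the knob up to its first stop, about 5.7 mm. Turning it anticlockwise, I felt the mouth after roughly 35°, lifted it about 7 mm to the second stop, then turned it up the thread to the end stop. The pull was at most about 16 N including the spring, and the torque at the stop was about 0.15 N m. The knob's slot did not move between the pads, so it never slipped. After I let go it stood up alone, and it was still up in the last picture.
- **Carrier:** I drew it by the tab with 1 to 2 N. It met no resistance past the 2 mm play, so the pin was clear. It stopped after 40.1 mm, and the force rose to about 9 N there. I then let go and lifted the gripper clear.
- **Last checks:** The final views show the carrier out, with its rods and pin hole visible. The jar, tip box and decoy cups stand where they were, and the clear beaker, only partly in view, looks undisturbed. The force on the gripper was near zero. In the final top view the arm hides the tab, so the tab's position rests on the scene view and the measured travel.
- **Disagreements:** The cameras disagreed on the knob's position by 3 to 5 mm, so I gripped between their readings and had 4 to 8 N of side force while turning. I viewed 13 pictures, three over the budget of 10.

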